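Set the lathe speed with the orange thumbwheel

ROBOT

A 6-joint arm with a two-finger parallel gripper is mounted at the origin on the work surface. World frame = base frame: x ahead of the robot, y to its left, z up, the work surface at z = 0. Lengths are in m, angles in rad, forces in N, time in s.
With the tool pointing down it reaches from about 0.325 to 0.85 m from the base axis. Payload 4.4 kg.
Tool frame: the origin (TCP) lies on the centre line of the jaws, within the pads' length; the fingertips stand r.finger_overhang ahead of it and the grasp point (between the pads) lies 5 mm behind it (r.finger_overhang is the distance from the TCP to the fingertips, in m); z points along the fingers, y is the line along which they close (so a half turn about z gives the same grasp; the last joint's range is limited). The gripper opens to 94 mm and grips with 3 to 60 N. Pads are 16 mm wide; open, the fingers measure 119 mm over their backs; the gripper's body (75 mm by 177 mm) begins 78 mm behind the grasp point.
Start: joints at [1.062, 0.207, 1.542, -0, 1.393, -0.15], TCP at [0.202, 0.538, 0.219] pointing down, gripper open.
Joint ranges: [-2.73, 2.73], [-0.86, 2.22], [0.23, 2.46], [-1.11, 4.25], [0.08, 2.63], [-2.82, 2.82]. Speed limits (rad/s): [2.79, 2.79, 3.14, 3.14, 3.14, 3.14].

INTERFACE

Orientations are given as a rotation vector (axis times angle).
In Python, from cell import r gives the robot as it stands.
- The arm moves only by the tool move_arm, never from a script. Its argument "series" is a list of rows, each a list of 3 entries, a list of its own where there are three numbers: the closure in counts, from 0 (fully open) to 255 (shut), then the shift along the tool's x, y, z in mm, then the turn about the tool's z in degrees. A call has 1 to 20 rows; each row shifts and turns the commanded pose from where the row before left it, along the tool's axes as they then stand; what a row does not reach is not made up. A row lasts 1/10 s, in which the tool goes at most 50 mm and 8.59 degrees, less where a joint would pass 70% of its speed; a pose out of reach is approached as far as the arm can. A call is refused whole if a number of a shift passes 50 or a number of a turn 8.59, either way. A call with a gripper value outside its range is refused whole. The fingers move at their own pace and stop on an object; "grip_force" is the grip in N (left out, the last holds). Time passes only in rows, so rows that do not move let the fingers close. It gives the time, the measured TCP pose, the force, the opening and the grip force at its end, in the units of the state.
- r.sense(): the state, without advancing time (a new reading comes with each control period).
- r.camera(name): name is "side" or "top"; returns the picture (420x560x3 uint8, red, green, blue); there is no depth.
- r.get_calibration(name): a dict with "intrinsics" (3x3 intrinsics, pixels), "k1" (the pictures are not rectified: a ray, as slopes to the right and down, at radius r is drawn at 1 + k1 r^2 times it, then the intrinsics apply), "xyz" and "rotation" of the camera in the world. Camera axes: x right, y down, z forward; pixel columns grow to the right and rows downward; lengths in m; the calibration is good to about 2 mm. A picture is of the moment at which its call begins. get_calibration takes no time and is no camera call.
- r.sign_off(): hands the job in; it is judged then, once.
Trained networks look in the newest picture that a camera, given by its name, has taken for a name from the list of things; names that differ only in an ending like _2 or _b are one class to them, and where a whole thing is asked for, a point or a joint stands for the part that bears it (a point fixed in the world has none). Each returns a list of dicts, best first, with "score" (0 to 1); they miss things now and then, are a little off and sometimes report something else, mostly with a low value. They report only what shows in the picture. A call takes as long as a camera call. They do not tell look-alikes from the thing itself.
- r.outline_of(camera, name): "mask" (420x560 bool, what is visible of it) and "extent" ([left, top, right, bottom] in pixels, round what is visible of it).
The state is a dict: "t": time; "qpos": joint angles; "joint_velocities": joint speeds; "joint_efforts": joint torques, N m; "ee_pos": TCP position; "tcp_rot": TCP orientation; "wrist_force": force on the tool from outside, world axes, zero at the start; "moment": the same for the moment, N m; "grip_width": opening from 0.0 (shut) to 1.0 (fully open); "finger_force": force on a finger pad.
Only numpy, scipy, OpenCV 4.12 (cv2) and the standard library are available. Lean on these libraries where they do the work, as an engineer would, in place of code of your own. Each camera call takes 0.05 s, during which the arm holds its last target. There are 200 camera calls.

TASK

Set the lathe to the speed the turner has marked: roll the orange thumbwheel by its exposed rim until the red pointer in that box's window stands at the yellow clip (not at the white one). Leave the setting of the other box, the one with the blue thumbwheel, alone.

Things in the scene. Friction and masses are not known exactly. Their poses are not given: they have to be found in the camera images.
- speed_rim (a point): Top of the orange thumbwheel's rim (unpressed), mid-width, 85 mm over the bench. Wheel 76 mm diameter, 22 wide, axle along x; its top 13 mm stands out of the lid of a fixed grey box 130 (x) x 200 (y) x 72 mm. y: the way the rim rolls, z up. Axle sprung: yields 6 mm down, 1 N + 1.5 N/mm; a shut fingertip pressed 3 mm in and drawn level along y rolls it by friction; it stays where left.
- speed_pointer (a point): Middle of that box's red pointer, a bar 10 mm (y) x 32 mm (x) under a clear window (36 x 150 mm, long side along y), 5 mm below the lid (bobs with the sprung axle); the window's centre line is 48 mm to the +x side of the rim point. The wheel drives it along y, the same way as the top of the rim, 1.5 mm per mm of rim. Starts near mid-window. Axes as the rim point's.
- yellow_mid (a point): Yellow clip marking the wanted speed, fixed on the orange wheel's box by the +x edge of the window: 22 mm (x) x 16 mm (y), 13 mm high; point at its middle, 4 mm above the lid. 30 to 46 mm to either side (y) of mid-window; a like white clip, of no account, is on the other side. Axes as the rim point's.
- dust_pointer (a point): Middle of the red pointer of the other box, which has the same sizes and axes but a blue thumbwheel and no clips: the dust extraction, whose setting must stay. The top of the blue rim is 48 mm to the -x side of the window's centre line and 13 mm above the lid.
Mind the look-alikes: they are no part of the job. What is shaped like the part that bears speed_rim but green, pink or purple is not meant.

How it is judged:
By the outcome, as a careful person would: the job done as asked, in the order asked, and still so for the second after the job is handed in, with the robot touching nothing.
It also fails if it takes over 32 s, if anything falls off the work surface, if the arm or the gripper's body presses on something with over 40 N, if the wrist force passes 120 N, or if a joint passes its speed limit or range.

## Working session

There is one attempt and no reset: what is moved stays moved. The work goes in short steps, Python scripts to look and compute and a tool call to move; the robot and the scene stay as the last step left them, time stands still between calls to the robot, and variables do not carry over. Pictures are saved under pics/ and viewed, at most 10 in all, crops included, and the job is handed in when it is done.

Besides the shell and the picture viewer there is one more tool, called after ">>>" as name([rows], argument=value, ...), one row to a line, values as JSON. move_arm: Moves the arm, as the interface text tells. Its arguments: {"type":"object","properties":{"series":{"type":"array","items":{"type":"array"}},"grip_force":{"type":"number"}},"required":["series"]}

```bash
mkdir -p pics
cat > h.py <<'E'
import numpy as np,cv2
from cell import r
def ray(cam,uv):
    c=r.get_calibration(cam);K=np.array(c["intrinsics"]);k=c["k1"]
    d=np.array([(uv[0]-K[0,2])/K[0,0],(uv[1]-K[1,2])/K[1,1]]);s=d.copy()
    for _ in range(30): s=d/(1+k*(s@s))
    v=np.array(c["rotation"])@np.array([s[0],s[1],1]);return np.array(c["xyz"]),v
def atz(cam,uv,z):
    o,v=ray(cam,uv);return o+v*(z-o[2])/v[2]
def proj(cam,p):
    c=r.get_calibration(cam);K=np.array(c["intrinsics"]);q=np.array(c["rotation"]).T@(np.array(p)-np.array(c["xyz"]))
    s=q[:2]/q[2];s=s*(1+c["k1"]*(s@s));return K[:2,:2]@s+K[:2,2]
E
python3 - <<'E'
from h import *
ims=[]
for c in("top","side"):
    im=r.camera(c);cv2.imwrite(f"pics/{c}0.png",im[:,:,::-1])
    print(c,r.get_calibration(c)["xyz"],np.round(r.get_calibration(c)["rotation"],2).tolist())
    for n in("speed_rim","speed_pointer","yellow_mid","dust_pointer"):
        for d in r.outline_of(c,n):
            ys,xs=np.nonzero(d["mask"]);print(c,n,round(d["score"],2),d["extent"],xs.mean().round(1),ys.mean().round(1),im[ys,xs].mean(0).round())
s=r.sense();print(s["t"],s["tcp_rot"],s["ee_pos"],r.finger_overhang)
E
```

```text
top [ 0.22175824 -0.2660806   1.32039814] [-2.12, 2.12, -0.17]
top speed_rim 0.7 [212.8, 140.3, 300.2, 209.6] 257.3 174.7 [117. 113. 109.]
top speed_rim 0.67 [417.6, 188.1, 513.3, 269.2] 464.2 226.8 [117.  79. 122.]
top speed_rim 0.64 [70.3, 228.2, 166.9, 309.8] 118.6 269.3 [179. 119. 126.]
top speed_rim 0.63 [253.5, 233.1, 346.2, 317.0] 297.6 273.6 [ 94. 136.  90.]
top yellow_mid 0.44 [258.7, 146.6, 267.7, 154.5] 260.9 149.1 [191. 164.  67.]
side [ 0.01230712 -0.97617738  1.12604676] [-2.38, 0.66, -0.25]
side speed_rim 0.96 [251.5, 146.2, 342.9, 228.4] 295.1 186.5 [95. 88. 82.]
side speed_rim 0.79 [111.0, 104.9, 194.6, 171.8] 153.4 138.0 [144.  88.  96.]
side speed_rim 0.69 [171.6, 212.8, 278.4, 302.6] 225.0 257.3 [ 73. 103.  62.]
side speed_rim 0.69 [316.5, 332.2, 437.9, 419.1] 376.8 381.7 [102.  67. 104.]
side yellow_mid 0.49 [312.8, 166.5, 322.3, 172.9] 317.7 169.6 [144. 123.  58.]
side dust_pointer 0.74 [314.5, 164.9, 322.9, 173.5] 317.6 169.2 [146. 125.  58.]
0.5 [-5.60604786e-01 -3.09113893e+00  8.91465810e-05] [0.20191761 0.53835695 0.21942622] 0.014
```

View pics/top0.png

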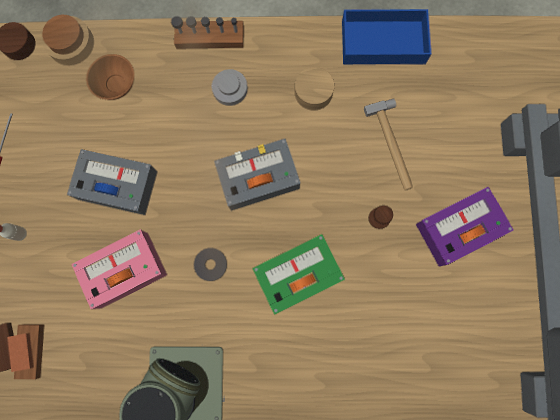

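View pics/side0.png

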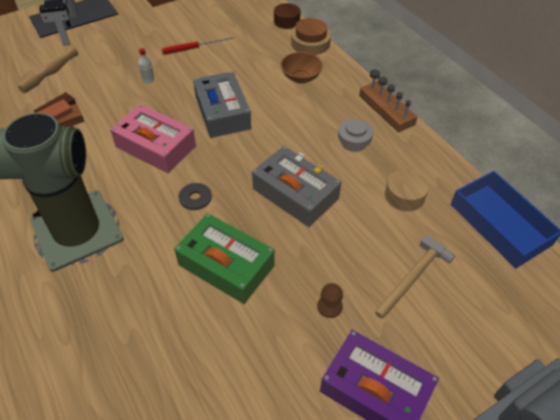

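The top picture shows the grey box with the orange wheel at about (260,181). Its white clip is at (238,156) and its yellow clip at (262,149). These could be mistaken for it: the green box (298,273), the pink box (119,269), the purple box (465,227), and the grey box with the blue wheel (106,188). I choose the grey box with the orange wheel.

```bash
sed -i 's/np.array(c\["rotation"\])/cv2.Rodrigues(np.array(c["rotation"],float))[0]/' h.py
cat >> h.py <<'E'
def cents(cam,im,box):
    x0,y0,x1,y1=box;o={}
    h=cv2.cvtColor(im,cv2.COLOR_RGB2HSV)[y0:y1,x0:x1].astype(int);H,S,V=h[...,0],h[...,1],h[...,2]
    M={"red":((H<4)|(H>174))&(S>130)&(V>90),"org":(H>=5)&(H<=14)&(S>130)&(V>90),"yel":(H>18)&(H<32)&(S>120)&(V>90)}
    for n,m in M.items():
        k,l,st,c=cv2.connectedComponentsWithStats(m.astype(np.uint8))
        if k>1: i=1+st[1:,4].argmax();o[n]=(c[i]+[x0,y0],st[i,4])
    return o
E
python3 - <<'E'
from h import *
t=cv2.imread("pics/top0.png");s=cv2.imread("pics/side0.png")
for c,im,b,z in(("top",t,(205,130,310,215),1),("side",s,(245,140,350,230),1)):
    o=cents(c,im[:,:,::-1].copy(),b)
    for n,zz in(("red",.067),("org",.080),("yel",.083)):
        if n in o: print(c,n,o[n][0].round(1),o[n][1],atz(c,o[n][0],zz).round(4))
a=cv2.resize(t[130:215,205:310],None,fx=5,fy=5,interpolation=3);b=cv2.resize(s[140:225,245:350],None,fx=5,fy=5,interpolation=3)
cv2.imwrite("pics/crop.png",cv2.resize(np.hstack([a,b]),(800,324)))
# box axes from top corner pixels
m=np.zeros(t.shape[:2],np.uint8)
for d in r.outline_of("top","speed_rim"):
    if abs(d["extent"][0]-212)<6: print(cv2.minAreaRect(np.argwhere(d["mask"])[:,::-1].astype(np.float32)))
E
```

```text
top red [252.  163.8] 35 [ 0.5742 -0.1738  0.067 ]
top org [259.2 179.8] 216 [ 0.5272 -0.1941  0.08  ]
top yel [261.2 148.4] 56 [ 0.6116 -0.1991  0.083 ]
side red [300.3 170.9] 21 [ 0.5745 -0.1719  0.067 ]
side org [290.4 181. ] 185 [ 0.5264 -0.1986  0.08  ]
side yel [318.5 168.2] 64 [ 0.612  -0.2004  0.083 ]
((257.15740966796875, 174.08184814453125), (52.04553985595703, 76.83869171142578), 72.47443389892578)
```

View pics/crop.png

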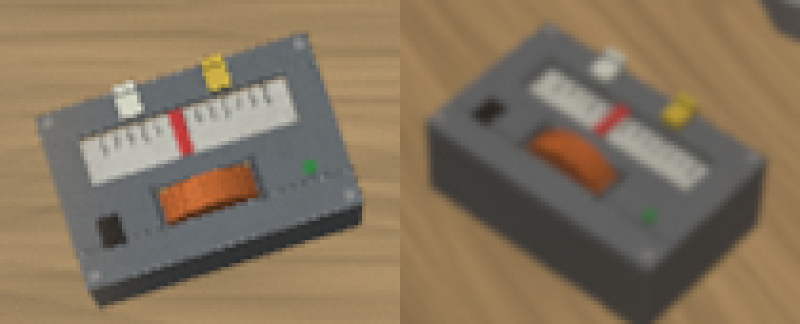

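The crop confirms the choice: an orange wheel in a grey box, with white and yellow clips by the window and the pointer about midway. Next I work out the box axes from the lid screws and the window.

```bash
cat > m.py <<'E'
from h import *
f=lambda u,v:atz("top",(205+u/3.81-.4,130+v/3.81-.4),.072)[:2]
TL,TR,BL,BR=f(46,121),f(300,43),f(95,275),f(350,195)
y=(TL-TR)+(BL-BR);y/=np.linalg.norm(y);x=(TL-BL)+(TR-BR);x/=np.linalg.norm(x)
print("angle y-axis",np.degrees(np.arctan2(-y[0],y[1])),"x",np.degrees(np.arctan2(x[1],x[0])))
a=(np.arctan2(-y[0],y[1])*200+np.arctan2(x[1],x[0])*130)/330
w=[f(*p) for p in((80,142),(295,80),(298,120),(92,185))];wy=w[0]-w[1]+w[3]-w[2];print("win ang",np.degrees(np.arctan2(-wy[0],wy[1])),np.linalg.norm(wy)/2)
X=np.array([np.cos(a),np.sin(a)]);Y=np.array([-X[1],X[0]]);print(np.degrees(a))
C=(TL+TR+BL+BR)/4;print("C",C)
P=np.array([.57435,-.1730]);Q=np.array([.6118,-.1998])
print("box frame pointer",(P-C)@X,(P-C)@Y,"yel",(Q-C)@X,(Q-C)@Y,"winc",(sum(w)/4-C)@X,(sum(w)/4-C)@Y)
W=np.array([.5268,-.1963]);print("wheel",(W-C)@X,(W-C)@Y,"delta",(Q-P)@Y,"rim",(Q-P)@Y/1.5)
E
python3 m.py
```

```text
angle y-axis 17.367557398979105 x 17.70750444843297
win ang 16.920009265809558 0.15272475419590303
17.501475933612447
C [ 0.553092   -0.18636593]
box frame pointer 0.024293489921019103 0.0063542858092042595 yel 0.051950325784134596 -0.030467473111856106 winc 0.019252360446520348 -0.001290461653340172
wheel -0.028062400294972187 -0.0015674096968769048 delta -0.03682175892106036 rim -0.024547839280706907
```

>>> move_arm([
  [255,[0,0,0],-7.6],
  [255,[0,0,0],-7.6],
  [255,[0,0,0],-7.6],
  [255,[0,0,0],-7.6],
  [255,[0,0,0],-7.7],
], grip_force=20)

```text
t: 1.05
ee_pos: [0.2019, 0.5384, 0.2195]
tcp_rot: [-0.488, 3.103, 0.0]
wrist_force: [0.1, -0.2, -0.9]
grip_width: 0.611
finger_force: 0.0
```

```bash
cat > g.py <<'E'
from h import *
a=np.radians(17.5);X=np.array([np.cos(a),np.sin(a)]);Y=np.array([-X[1],X[0]])
C=np.array([.553092,-.186366]);Rim=C-.0265*X-.0015*Y
def tool():
    s=r.sense();R=cv2.Rodrigues(np.array(s["tcp_rot"]))[0];p=np.array(s["ee_pos"])
    print("t",s["t"],"p",p.round(4),"tip in rim frame mm",((p[:2]-Rim)@X*1e3).round(1),((p[:2]-Rim)@Y*1e3).round(1),"tipz",((p[2]-r.finger_overhang)*1e3).round(1),"yaw err",np.degrees(np.arctan2(R[:2,1]@X,R[:2,1]@Y)).round(2),"F",np.round(s["wrist_force"],1),"w",s["grip_width"])
    d=np.r_[Rim+.012*Y,.105+r.finger_overhang]-p;print("to above start, tool mm",(R.T@d*1e3).round(1))
tool()
E
python3 g.py
```

```text
t 1.05 p [0.2019 0.5384 0.2195] tip in rim frame mm -90.5 798.3 tipz 205.5 yaw err -0.36 F [ 0.1 -0.2 -0.9] w 0.6112334404425002
to above start, tool mm [ -85.5 -786.9  100.5]
```

>>> move_arm([
  [255,[-5,-46,0],0],
  [255,[-5,-46,0],0],
  [255,[-5,-46,0],0],
  [255,[-5,-46,0],0],
  [255,[-5,-46,0],0],
  [255,[-5,-46,0],0],
  [255,[-5,-46,0],0],
  [255,[-5,-46,0],0],
  [255,[-5,-46,0],0],
  [255,[-5,-46,0],0],
  [255,[-5,-46,0],0],
  [255,[-5,-46,0],0],
  [255,[-5,-46,0],0],
  [255,[-5,-46,0],0],
  [255,[-5,-46,5],0],
  [255,[-5,-46,30],0],
  [255,[-5,-45,30],0],
  [255,[0,-6,20],0],
  [255,[0,0,0],0],
  [255,[0,0,0],0],
])

```text
t: 3.05
ee_pos: [0.5166, -0.1788, 0.1395]
tcp_rot: [0.479, -3.104, -0.002]
wrist_force: [-0.0, -0.1, 0.4]
grip_width: 0.005
finger_force: 0.0
```

```bash
cat g.py - > g2.py <<'E'
E
python3 - <<'E'
from g import *
for c in("top","side"):
    im=r.camera(c);cv2.imwrite(f"pics/{c}1.png",im[:,:,::-1])
a=cv2.resize(cv2.imread("pics/top1.png")[110:230,190:320],(520,480));b=cv2.resize(cv2.imread("pics/side1.png")[120:240,240:310],(280,480))
cv2.imwrite("pics/c1.png",np.hstack([a,b]))
E
```

```text
t 3.05 p [ 0.5166 -0.1788  0.1395] tip in rim frame mm -6.0 19.7 tipz 125.5 yaw err -0.03 F [-0.  -0.1  0.4] w 0.005396006882389101
to above start, tool mm [-6.  -7.7 20.5]
```

View pics/c1.png

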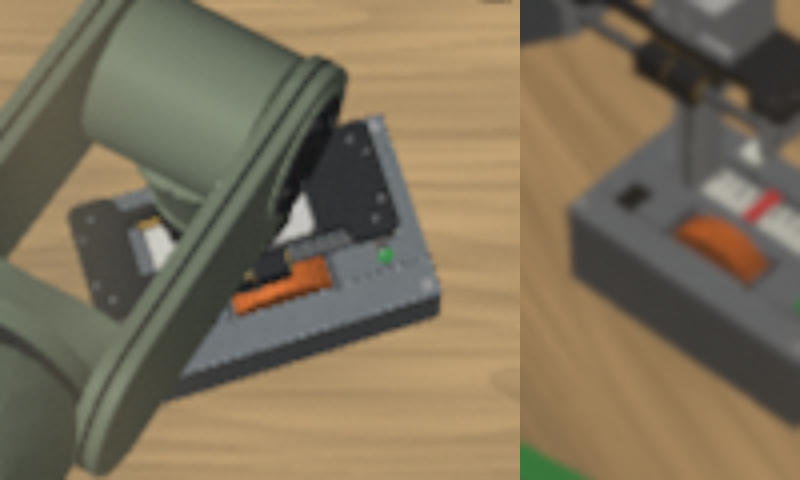

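The arm is over the wheel's +y side. The side view still shows the pointer, at about (305,171). I'll go to the start point, press in 3 mm and draw about 12 mm to check the gearing.

>>> move_arm([
  [255,[-6,-8,20],0],
  [255,[0,0,0],0],
  [255,[0,0,10],0],
  [255,[0,0,8],0],
  [255,[0,0,5.5],0],
  [255,[0,0,0],0],
  [255,[0,0,0],0],
])

```text
t: 3.85
ee_pos: [0.5252, -0.1848, 0.0967]
tcp_rot: [0.479, -3.105, -0.0]
wrist_force: [-1.1, 1.3, 4.3]
grip_width: 0.005
finger_force: 1.8
```

```bash
cat >> g.py <<'E'
def look():
    o=cents("side",r.camera("side"),(245,140,350,230))
    for n,z in(("red",.067),("yel",.083),("org",.08)):
        if n in o:
            p=atz("side",o[n][0],z)[:2];print(n,o[n][0].round(1),o[n][1],"box mm",((p-C)@X*1e3).round(1),((p-C)@Y*1e3).round(1))
E
python3 -c "
from g import *
look()"
```

```text
t 3.85 p [ 0.5252 -0.1848  0.0967] tip in rim frame mm 0.3 11.3 tipz 82.7 yaw err -0.05 F [-1.1  1.3  4.3] w 0.005118106297008757
to above start, tool mm [  0.3   0.7 -22.3]
red [299.5 172.5] 12 box mm 18.8 5.2
yel [318.5 168.3] 63 box mm 51.8 -31.3
org [291.3 182.2] 145 box mm -30.8 -8.1
```

>>> move_arm([
  [255,[0,-2,0.5],0],
  [255,[0,-4,0],0],
  [255,[0,-4,0],0],
  [255,[0,-2,0],0],
  [255,[0,0,0],0],
  [255,[0,0,0],0],
])

```text
t: 4.5
ee_pos: [0.5293, -0.1976, 0.0963]
tcp_rot: [-0.479, 3.104, -0.003]
wrist_force: [-0.2, -0.6, 5.0]
grip_width: 0.006
finger_force: 2.6
```

```bash
python3 -c "
from g import *
look()"
```

```text
t 4.5 p [ 0.5293 -0.1976  0.0963] tip in rim frame mm 0.4 -2.1 tipz 82.3 yaw err -0.03 F [-0.2 -0.6  5. ] w 0.005734059177415545
to above start, tool mm [  0.4  14.  -22.8]
red [305.3 176.7] 9 box mm 17.6 -15.7
yel [319.6 169.5] 30 box mm 50.5 -36.1
org [290.4 182.4] 130 box mm -32.7 -6.8
```

>>> move_arm([
  [255,[0,-2,0],0],
  [255,[0,-4,0],0],
  [255,[0,-3,0],0],
  [255,[0,-1,0],0],
  [255,[0,0,0],0],
  [255,[0,0,0],0],
  [255,[0,0,-8],0],
  [255,[0,0,-32],0],
  [255,[0,50,-20],0],
  [255,[40,50,0],0],
  [255,[40,50,0],0],
  [255,[0,50,0],0],
  [255,[0,0,0],0],
  [255,[0,0,0],0],
])

```text
t: 5.95
ee_pos: [0.419, -0.0574, 0.1541]
tcp_rot: [0.483, -3.104, -0.0]
wrist_force: [0.6, -0.8, -0.4]
grip_width: 0.003
finger_force: 0.0
```

Run:
```python
from g import *
look()
t=r.camera("top");s=r.camera("side")
o=cents("top",t,(205,130,310,215))
for n,z in(("red",.067),("yel",.083)):
    if n in o: p=atz("top",o[n][0],z)[:2];print("top",n,o[n],((p-C)@X*1e3).round(1),((p-C)@Y*1e3).round(1))
cv2.imwrite("pics/c2.png",cv2.resize(np.hstack([t[130:215,205:310],s[140:225,245:350]]),(800,324),interpolation=cv2.INTER_CUBIC)[:,:,::-1])
```

```text
t 5.95 p [ 0.419  -0.0574  0.1541] tip in rim frame mm -62.6 164.8 tipz 140.1 yaw err -0.18 F [ 0.6 -0.8 -0.4] w 0.00338202661393135
to above start, tool mm [ -62.1 -153.    35.1]
red [310.8 177.2] 20 box mm 25.6 -27.8
yel [318.5 168.2] 64 box mm 51.9 -31.1
org [290.3 180.9] 186 box mm -29.0 -3.3
top red (array([264.45454545, 160.33333333]), np.int32(33)) 22.8 -28.8
top yel (array([261.19642857, 148.39285714]), np.int32(56)) 52.0 -29.7
```

View pics/c2.png

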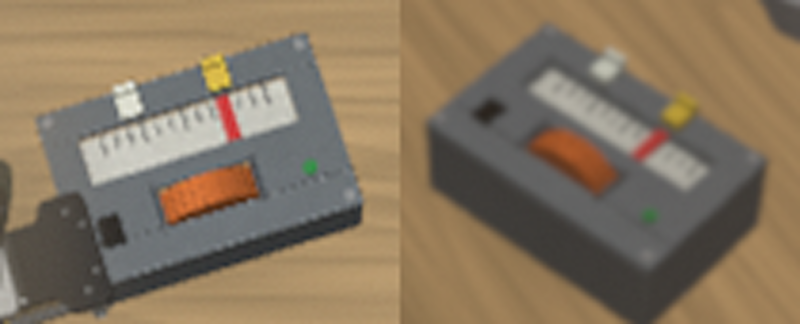

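The pointer is nearly at the yellow clip: 1 to 3 mm short, depending on the view. I'll refine that with soft, sub-pixel centroids.

Run:
```python
from g import *
# soft colour weights; predicted clip centroid from rendering a box's visible faces
for cam in("top","side"):
    im=np.mean([r.camera(cam).astype(float) for _ in range(3)],0);R,G,B=im[...,0],im[...,1],im[...,2]
    o=cents(cam,im.astype(np.uint8),(205,130,310,215) if cam=="top" else (245,140,350,230))
    def cen(w,c,h=9):
        u,v=np.round(c).astype(int);w=np.clip(w[v-h:v+h+1,u-h:u+h+1],0,None);yy,xx=np.mgrid[v-h:v+h+1,u-h:u+h+1];w=np.where(w>.12*w.max(),w,0)
        return np.array([(w*xx).sum(),(w*yy).sum()])/w.sum()
    red=cen(np.where(G-B<35,R-np.maximum(G,B)-15,0),o["red"][0]);yel=cen(np.minimum(R,G)-B-20,o["yel"][0],8)
    def fit(uv,cx,size,z0,z1):
        # y of a block whose rendered silhouette centroid matches
        best=[]
        for y in np.arange(-.045,-.015,.0002):
            for x in np.arange(cx-.006,cx+.006,.001):
                pts=np.array([proj(cam,np.r_[C+X*(x+i*size[0]/2)+Y*(y+j*size[1]/2),z]) for i in(-1,1) for j in(-1,1) for z in{z0,z1}])
                h=cv2.convexHull(pts.astype(np.float32));m=cv2.moments(h);best.append((np.hypot(m["m10"]/m["m00"]-uv[0],m["m01"]/m["m00"]-uv[1]),y,x))
        return min(best)
    a=fit(red,.022,(.032,.010),.067,.067);b=fit(yel,.052,(.022,.016),.072,.085)
    print(cam,red.round(2),yel.round(2),np.round(a,4),np.round(b,4),"remaining mm",(b[1]-a[1])*1e3)
```

```text
t 6.1 p [ 0.4204 -0.0593  0.1544] tip in rim frame mm -61.9 162.6 tipz 140.4 yaw err 0.0 F [-0.3 -0.1  0.2] w 0.004481555765732133
to above start, tool mm [ -61.9 -150.6   35.5]Traceback (most recent call last):
  File "<stdin>", line 18, in <module>
  File "<stdin>", line 15, in fit
  File "h.py", line 11, in proj
    c=r.get_calibration(cam);K=np.array(c["intrinsics"]);q=cv2.Rodrigues(np.array(c["rotation"],float))[0].T@(np.array(p)-np.array(c["xyz"]))
ValueError: time passes only in moves, steps and waits
```

```bash
sed -i 's/r\.get_calibration(cam)/CAL[cam]/; s/^from cell import r/from cell import r\nCAL={c:r.get_calibration(c) for c in("top","side")}/' h.py
python3 - <<'E'
from g import *
for cam in("top","side"):
    im=np.mean([r.camera(cam).astype(float) for _ in range(3)],0);R,G,B=im[...,0],im[...,1],im[...,2]
    o=cents(cam,im.astype(np.uint8),(205,130,310,215) if cam=="top" else (245,140,350,230))
    def cen(w,c,h=9):
        u,v=np.round(c).astype(int);w=np.clip(w[v-h:v+h+1,u-h:u+h+1],0,None);yy,xx=np.mgrid[v-h:v+h+1,u-h:u+h+1];w=np.where(w>.12*w.max(),w,0)
        return np.array([(w*xx).sum(),(w*yy).sum()])/w.sum()
    red=cen(np.where(G-B<35,R-np.maximum(G,B)-15,0),o["red"][0]);yel=cen(np.minimum(R,G)-B-20,o["yel"][0],8)
    def fit(uv,cx,size,z0,z1):
        best=[]
        for y in np.arange(-.040,-.020,.0003):
            for x in np.arange(cx-.006,cx+.006,.001):
                pts=np.array([proj(cam,np.r_[C+X*(x+i*size[0]/2)+Y*(y+j*size[1]/2),z]) for i in(-1,1) for j in(-1,1) for z in{z0,z1}])
                m=cv2.moments(cv2.convexHull(pts.astype(np.float32)));best.append((np.hypot(m["m10"]/m["m00"]-uv[0],m["m01"]/m["m00"]-uv[1]),y,x))
        return min(best)
    a=fit(red,.022,(.032,.010),.067,.067);b=fit(yel,.052,(.022,.016),.072,.085)
    print(cam,red.round(2),yel.round(2),np.round(a,4),np.round(b,4),"remaining mm",(b[1]-a[1])*1e3)
E
```

```text
t 6.25 p [ 0.4201 -0.0593  0.1542] tip in rim frame mm -62.1 162.6 tipz 140.2 yaw err 0.04 F [ 0.9 -0.2  0.3] w 0.005147682302750025
to above start, tool mm [ -62.2 -150.6   35.1]
top [264.46 160.46] [260.71 146.88] [ 0.1803 -0.0286  0.023 ] [ 0.2807 -0.0298  0.057 ] remaining mm -1.2000000000000066
side [310.32 177.43] [318.9  166.59] [ 0.1291 -0.0274  0.024 ] [ 1.1552 -0.0268  0.057 ] remaining mm 0.6000000000000033
```

Run:
```python
from g import *
for cam,uv in(("top",(261.2,148.4)),("side",(318.5,168.2))):
    best=[]
    for y in np.arange(-.036,-.024,.0003):
        for x in np.arange(.045,.06,.001):
            pts=np.array([proj(cam,np.r_[C+X*(x+i*.011)+Y*(y+j*.008),z]) for i in(-1,1) for j in(-1,1) for z in(.072,.085)])
            m=cv2.moments(cv2.convexHull(pts.astype(np.float32)));best.append((np.hypot(m["m10"]/m["m00"]-uv[0],m["m01"]/m["m00"]-uv[1]),y,x))
    print(cam,np.round(min(best),4))
```

```text
t 6.55 p [ 0.4196 -0.0586  0.1541] tip in rim frame mm -62.4 163.5 tipz 140.1 yaw err -0.02 F [-0.2  0.2  0.2] w 0.005365098430275621
to above start, tool mm [ -62.4 -151.5   35.1]
top [ 0.1456 -0.03    0.053 ]
side [ 0.1263 -0.0285  0.056 ]
```

About 1.2 mm of pointer travel is left, so 0.8 mm of rim. I'll make one small correcting stroke.

>>> move_arm([
  [255,[-20,-40,0],0],
  [255,[-21,-40,0],0],
  [255,[-21,-40,0],0],
  [255,[0,-42,0],0],
  [255,[0,0,25],0],
  [255,[0,0,22],0],
  [255,[0,0,0],0],
  [255,[0,0,6],0],
  [255,[0,0,5],0],
  [255,[0,0,0],0],
  [255,[0,0,0],0],
  [255,[0,-0.8,0],0],
  [255,[0,0,0],0],
  [255,[0,0,0],0],
])

```text
t: 7.95
ee_pos: [0.5285, -0.1952, 0.097]
tcp_rot: [-0.479, 3.103, -0.002]
wrist_force: [0.8, 0.6, 3.4]
grip_width: 0.003
finger_force: 2.1
```

>>> move_arm([
  [255,[0,0,-8],0],
  [255,[0,0,-32],0],
  [255,[0,50,-20],0],
  [255,[40,50,0],0],
  [255,[40,50,0],0],
  [255,[0,50,0],0],
  [255,[0,0,0],0],
  [255,[0,0,0],0],
])

```text
t: 8.75
ee_pos: [0.4153, -0.0469, 0.1548]
tcp_rot: [-0.483, 3.104, -0.001]
wrist_force: [0.8, -0.5, 0.9]
grip_width: 0.005
finger_force: 0.0
```

Run:
```python
from g import *
look()
t=r.camera("top");s=r.camera("side")
for cam,im,b,z in(("top",t,(205,130,310,215),0),("side",s,(245,140,350,230),0)):
    R,G,B=im.astype(float).transpose(2,0,1);c=cents(cam,im,b)["red"][0];u,v=np.round(c).astype(int);h=9
    w=np.clip(np.where(G-B<35,R-np.maximum(G,B)-15,0)[v-h:v+h+1,u-h:u+h+1],0,None);yy,xx=np.mgrid[v-h:v+h+1,u-h:u+h+1];w=np.where(w>.12*w.max(),w,0)
    p=atz(cam,((w*xx).sum()/w.sum(),(w*yy).sum()/w.sum()),.067)[:2];print(cam,((p-C)@Y*1e3).round(1))
cv2.imwrite("pics/c3.png",cv2.resize(np.hstack([t[130:215,205:310],s[140:225,245:350]]),(800,324),interpolation=cv2.INTER_CUBIC)[:,:,::-1])
```

```text
t 8.75 p [ 0.4153 -0.0469  0.1548] tip in rim frame mm -63.0 176.0 tipz 140.8 yaw err -0.17 F [ 0.8 -0.5  0.9] w 0.004923463167264244
to above start, tool mm [ -62.5 -164.1   36. ]
red [310.7 177.6] 21 box mm 24.5 -28.2
yel [318.5 168.2] 64 box mm 51.9 -31.1
org [290.4 181. ] 186 box mm -29.1 -3.6
top -29.4
side -27.9
```

View pics/c3.png

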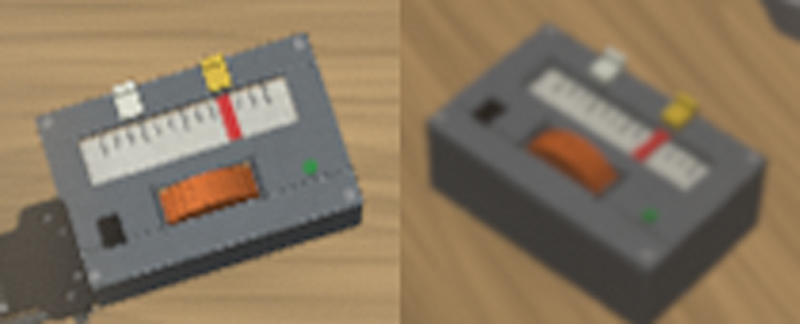

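The red pointer now stands at the yellow clip, about 0.6 mm off in both views, and the robot is touching nothing.

```bash
python3 -c "
from cell import r
print(r.sign_off())"
```

```text
the job is handed in; nothing more can be done
None
```

The orange thumbwheel is rolled so its red pointer stands at the yellow clip, within about 0.6 mm by both cameras; the arm stayed clear of the blue-wheel box, and I handed the job in at about 9 s of the 32 s allowed.

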